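Guarded hold in the phone press

TASK

Run the bonding press on the phone lying in it: gently lower the clear hinged hood until it rests on its stop, then flip the safety catch over to the right as far as it goes, and only then pull the lever all the way toward the front of the press. The lever springs back, so finish while still gripping or hooking it at the end of its pull; leave the can, the tape and the wick roll alone.

Things in the scene. Friction and masses are not known exactly. Their poses are not given: they have to be found in the camera images.
- press: Bench press fixed to the bench: grey plate, x -115 to +90 mm and y -155 to +155 mm from the origin (at bench level), top 30 mm above the bench. x axis to the back of the press, y to its left, z up; the front (-x) faces the robot, turned up to 0.3 rad. Left half: nest with a phone frame, press pad on an arm, clear hood. Right half: lever and, before it, the safety catch.
- cover (a joint): Angle of the clear hood in rad: 0 = down on its stop, grows as it opens upward (at most 1.4); starts open. The hinge is stiff: it stays where it is left and takes about 2 to 3 N at the grip bar to move.
- cover_hinge (a point): Middle of the hood's hinge line, which runs along the press's y at the back of the hood, 36 mm above the bench. The hood is 140 mm wide, its top 44 mm above the hinge line when down.
- cover_grip (a point): Middle of the hood's black grip bar: round, 12 mm thick, 124 mm long along the press's y, carried on two 8 mm arms at 54 mm either side of the middle. It lies 155 mm from the hinge line along the hood and 36 mm above it when down (then 72 mm above the bench, 42 mm above the base plate), 50 mm clear in front of the hood's front wall.
- catch (a joint): Angle of the safety catch in rad: 0 = tab upright, blade standing in the lever's way; 1.4 = flipped fully to the press's right (-y), lever free. Stays where it is left; takes about 2 N at the tab to move.
- catch_hinge (a point): Point on the catch's axis just under the tab, 48 mm above the bench. The axis runs along the press's x; from here the shaft goes 70 mm back to the blade.
- catch_tab (a point): Top of the catch's upright tab, 52 mm from its axis. The tab is 24 mm along the press's x, 8 mm thick (11 mm at the black tip, the top 10 mm). At 1.4 rad it lies nearly level, pointing to the right.
- lever (a joint): Angle of the lever in rad: 0 = at rest, leaning 0.35 rad back from vertical; grows as it is pulled to the press's front (-x); 0.8 = end of the pull. A spring pulls it back with about 4 N at the grip at rest and 10 N at the end. While the catch is upright it moves less than about 0.1 rad.
- lever_hinge (a point): Lever pivot, 35 mm above the bench; its axis runs along the press's y.
- lever_grip (a point): Middle of the lever's black cross bar: round, 14 mm thick, 88 mm long along the press's y, 120 mm from the pivot. It is carried on a fork of two 9 mm prongs at 38 mm either side of its middle; between them the space under the bar is open for 45 mm.
- green_can: Bystander: green plastic can, 59 mm across, 82 mm tall, standing behind the hood. Origin under its centre.
- tape: Bystander: amber tape roll lying flat, 68 mm across, 12 mm high, right of the press. Origin under its centre.
- wick: Bystander: flat blue roll of desoldering wick, 42 mm across, 10 mm high, in front of the press. Origin under its centre.

How it is judged:
By the outcome, as a careful person would: the job done as asked, in the order asked, and still so for the second after the job is handed in, while the arm keeps its last pose, push and grip.
It also fails if it takes over 64 s, if anything falls off the work surface, if the arm or the gripper's body presses on something with over 40 N, if the wrist force passes 120 N, or if a joint passes its speed limit or range.

ROBOT

A 6-joint arm with a two-finger parallel gripper is mounted at the origin on a cart in front of the work surface, level with it; the furniture and walls round the work are solid. World frame = base frame: x ahead of the robot, y to its left, z up, the work surface at z = 0. Lengths are in m, angles in rad, forces in N, time in s.
With the tool pointing down it reaches from about 0.35 to 0.8 m from the base axis. Payload 7.3 kg.
Tool frame: the origin (TCP) lies midway between the tips of the shut fingers; the grasp point (between the pads) lies 19 mm behind it; z points along the fingers, y is the line along which they close (so a half turn about z gives the same grasp; the last joint's range is limited). The gripper opens to 85 mm and grips with 20 to 120 N. Pads are 22 mm wide; open, the fingers measure 114 mm over their backs; the gripper's body (76 mm by 85 mm) begins 54 mm behind the grasp point. The pads swing forward as they close: fully open they stand 13 mm farther back than shut.
Start: joints at [1.161, 0.342, 1.524, -0, 1.275, -0.146], TCP at [0.137, 0.507, 0.231] pointing down, gripper open.
Joint ranges: [-2.53, 2.53], [-0.77, 2.02], [0.04, 2.7], [-1, 4.14], [0.28, 2.66], [-3.11, 3.11]. Speed limits (rad/s): [2.57, 2.57, 3.14, 3.14, 3.14, 3.14].

INTERFACE

Orientations are given as a unit quaternion [w, x, y, z].
In Python, from bench import * gives the robot as it stands.
- The arm moves only by the shell command python3 -m jog 'ROWS' [FORCE]. ROWS is a JSON object of lists of equal length, an entry for each row: "linear": the shift along the tool's x, y, z in mm, a list of three; "turn": the turn about the tool's z in rad; "grip": the gripper command: -1 is shut, 1 is fully open, values between are in proportion. In form: {"linear": [[dx, dy, dz], ...], "turn": [turn, ...], "grip": [grip, ...]}. A call has exactly 5 rows; each row is the pose to reach, as a shift and turn from the pose commanded when the call began, along the tool's axes at that moment; what a row does not reach only later rows make up. A row lasts 1/10 s, in which the tool goes at most 50 mm and 8.59 degrees, less where a joint would pass 70% of its speed; a pose out of reach is approached as far as the arm can. A call with a gripper value outside its range is refused whole. The fingers move at their own pace and stop on an object; FORCE is the grip in N (left out, the last holds). Time passes only in rows, so rows that repeat a pose let the fingers close, or fill a call up. It gives the time, the measured TCP pose, the force, the opening and the grip force at its end, in the units of the state.
- state(): the state, without advancing time (a new reading comes with each control period).
- read_camera(name): name is "scene" or "side" or "wrist"; returns (picture, depth): 420x560x3 uint8, blue, green, red; 420x560 float32, m along the optical axis (not along the pixel's ray), 0 where there is no reading.
- camera_info(name): a dict with "camera_matrix" (3x3 intrinsics, pixels), "cam_to_world" (4x4, takes a point from camera to world coordinates). Camera axes: x right, y down, z forward; pixel columns grow to the right and rows downward; lengths in m; the calibration is good to about 2 mm. A picture is of the moment at which its call begins: read the wrist's pose just before it. camera_info takes no time and is no camera call; for the wrist camera it gives the pose at the moment of the call.
- sign_off(): hands the job in; it is judged then, once.
The state is a dict: "t": time; "joint_positions": joint angles; "qvel": joint speeds; "joint_torque": joint torques, N m; "tool_pos": TCP position; "ee_rot": TCP orientation; "ft_force": force on the tool from outside, world axes, zero at the start; "wrist_torque": the same for the moment, N m; "width": opening from 0.0 (shut) to 1.0 (fully open); "finger_force": force on a finger pad.
Only numpy, scipy, OpenCV 4.12 (cv2) and the standard library are available. Lean on these libraries where they do the work, as an engineer would, in place of code of your own. Each camera call takes 0.05 s, during which the arm holds its last target. There are 200 camera calls.

## Working session

There is one attempt and no reset: what is moved stays moved. The work goes in short steps, Python scripts to look and compute and a shell command to move; the robot and the scene stay as the last step left them, time stands still between calls to the robot, and variables do not carry over. Pictures are saved under pics/ and viewed, at most 10 in all, crops included, and the job is handed in when it is done.

```bash
mkdir -p pics; ls
python3 - <<'E'
from bench import *
import cv2,numpy as np
a,d=read_camera("scene");b,e=read_camera("side")
cv2.imwrite("pics/s.png",a);cv2.imwrite("pics/d.png",b)
np.savez("v.npz",a=a,d=d,b=b,e=e)
for n in("scene","side"):
    c=camera_info(n);print(n,np.round(c["camera_matrix"],1).tolist(),np.round(c["cam_to_world"],3).tolist())
s=state();print(s["t"],s["tool_pos"],s["ee_rot"],s["width"])
E
```

```text
pics
scene [[493.3, 0.0, 264.7], [0.0, 493.3, 208.4], [0.0, 0.0, 1.0]] [[0.812, -0.375, 0.447, 0.132], [-0.583, -0.54, 0.607, -0.588], [0.014, -0.753, -0.657, 0.764], [0.0, 0.0, 0.0, 1.0]]
side [[457.0, 0.0, 279.5], [0.0, 457.0, 208.6], [0.0, 0.0, 1.0]] [[-0.976, -0.089, 0.201, 0.39], [-0.22, 0.453, -0.864, 0.889], [-0.014, -0.887, -0.462, 0.571], [0.0, 0.0, 0.0, 1.0]]
0.1 [0.13674059 0.50651056 0.23069572] [-1.81267626e-04  1.31515372e-01  9.91313888e-01 -6.70918887e-04] 0.9988528990946975
```

View pics/s.png

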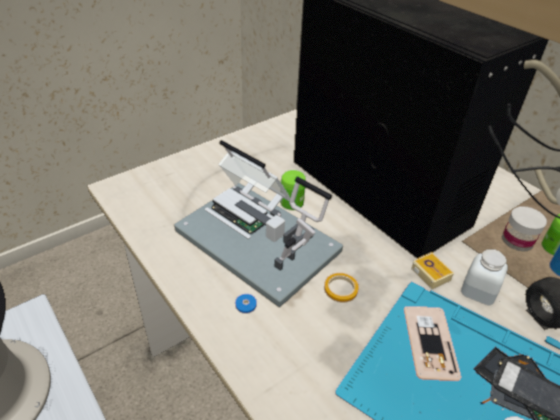

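View pics/d.png

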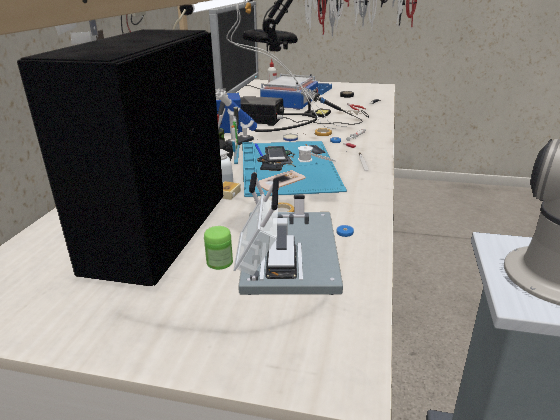

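```bash
cat > h.py <<'E'
from bench import *
import cv2,numpy as np
def ray(n,u,v):
    c=camera_info(n);K=c["camera_matrix"];T=np.array(c["cam_to_world"])
    r=T[:3,:3]@np.linalg.inv(K)@[u,v,1];return T[:3,3],r
def onz(n,u,v,z):
    o,r=ray(n,u,v);return o+r*(z-o[2])/r[2]
def tri(p,q):  # scene px, side px
    A=[];b=[]
    for n,(u,v) in(("scene",p),("side",q)):
        o,r=ray(n,u,v);r=r/np.linalg.norm(r);M=np.eye(3)-np.outer(r,r);A.append(M);b.append(M@o)
    x=np.linalg.lstsq(np.vstack(A),np.hstack(b),rcond=None)[0];return x,np.linalg.norm(np.vstack(A)@x-np.hstack(b))
def crop(img,x0,x1,y0,y1,s,f):cv2.imwrite(f,cv2.resize(img[y0:y1,x0:x1],None,fx=s,fy=s,interpolation=cv2.INTER_CUBIC))
E
python3 - <<'E'
from h import *
V=np.load("v.npz")
crop(V["a"],170,350,135,300,3.6,"pics/s2.png")
crop(V["b"],225,355,165,305,4,"pics/d2.png")
for p in[(176,230),(279,291),(341,244)]:print(onz("scene",*p,.03))
for p in[(239,288),(342,288),(330,212)]:print(onz("side",*p,.03))
E
```

```text
[0.43409419 0.14104621 0.03      ]
[ 0.51479626 -0.11977875  0.03      ]
[ 0.69701039 -0.09393242  0.03      ]
[0.62946613 0.21500842 0.03      ]
[0.43555448 0.17507578 0.03      ]
[ 0.49657015 -0.12994593  0.03      ]
```

View pics/s2.png

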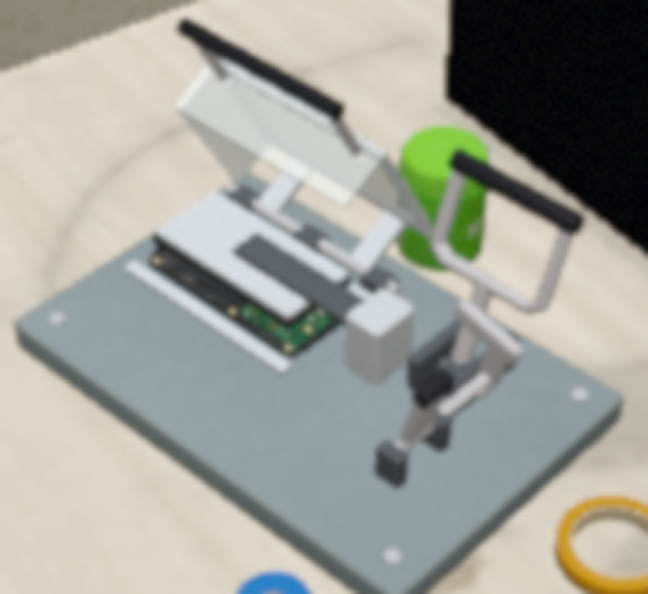

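View pics/d2.png

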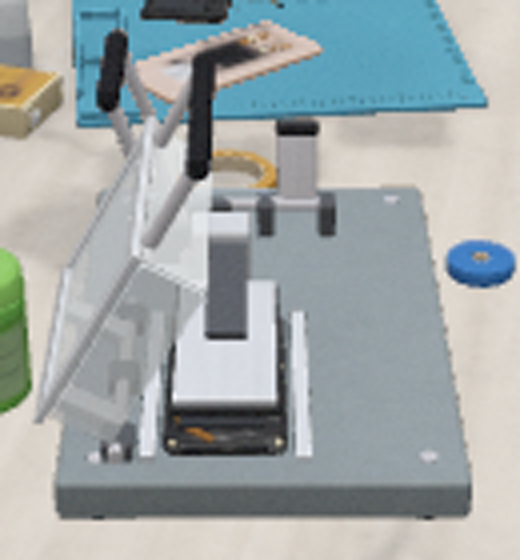

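The pictures show the plate with three screws, the open hood's bar (scene ~222,143 to 263,165), the lever bar (298,179 to 329,196) and the upright catch tip (290,239). I'm triangulating these.

```bash
cat > m.py <<'E'
from h import *
P={"sFL":((185.6,223.3),(332.25,279)),"sFR":((278.9,289.2),(323,214.5)),
"gripL":((222.2,142.8),(275,207.5)),"gripR":((263.3,165),(276,180)),
"levL":((297.8,179.4),(251.75,191)),"levR":((329.4,196.4),(254.25,175)),"tab":((290,239.5),(299.25,195.5))}
X={k:tri(*v) for k,v in P.items()}
E
python3 - <<'E'
from m import *
for k,(x,e) in X.items():print(k,np.round(x,4),round(e,4))
fl=(onz("scene",185.6,223.3,.03)+onz("side",332.25,279,.03))/2;fr=(onz("scene",278.9,289.2,.03)+onz("side",323,214.5,.03))/2
br=onz("scene",331.1,244.4,.03);bl=onz("side",248.75,279,.03)
print(fl,fr,br,bl)
f=fl-fr;g=bl-br;h=br-fr
print([np.arctan2(-f[0],f[1]),np.arctan2(-g[0],g[1]),np.arctan2(h[1],h[0])],[np.linalg.norm(q) for q in(f,g,h)])
E
```

```text
sFL [0.4593 0.1482 0.0294] 0.0028
sFR [ 0.5147 -0.1163  0.0296] 0.0036
gripL [0.57   0.1637 0.1868] 0.0046
gripR [0.594  0.0485 0.1894] 0.0034
levL [0.6578 0.0167 0.1446] 0.005
levR [ 0.6735 -0.0633  0.1472] 0.004
tab [ 0.5685 -0.0753  0.0977] 0.0049
[0.45925013 0.14901649 0.03      ] [ 0.51464643 -0.11474103  0.03      ] [ 0.67914684 -0.0829021   0.03      ] [0.61908645 0.18329182 0.03      ]
[np.float64(0.20701844323657587), np.float64(0.2219106331985134), np.float64(0.1911852549191019)] [np.float64(0.26951210992064567), np.float64(0.2728854191709778), np.float64(0.16755328311342205)]
```

```bash
python3 -m jog '{"linear":[[-30,-15,-5],[-75,-38,-10],[-120,-60,-20],[-165,-83,-30],[-205,-103,-30]],"turn":[0.1,0.25,0.4,0.55,0.7],"grip":[0.2,0.2,0.2,0.2,0.2]}'
cat >> h.py <<'E'
th=.205;XH=np.array([np.cos(th),np.sin(th),0]);YH=np.array([-np.sin(th),np.cos(th),0]);O=np.array([.580,.036,0])
def W(x,y,z):return O+XH*x+YH*y+np.array([0,0,z])
def togo(p):
    from scipy.spatial.transform import Rotation as R
    s=state();q=s["ee_rot"];M=R.from_quat([q[1],q[2],q[3],q[0]]).as_matrix()
    yaw=np.arctan2(M[1,1],M[0,1])
    return "t",round(s["t"],2),"shift mm",np.round(M.T@(np.array(p)-s["tool_pos"])*1000,1),"turn",round(yaw-th,3),"F",np.round(s["ft_force"],1),"loc",np.round([(s["tool_pos"]-O)@XH*1000,(s["tool_pos"]-O)@YH*1000,s["tool_pos"][2]*1000],1),"w",round(s["width"],3)
E
python3 -c "
from h import *
print(togo(W(.016,.068,.25)))"
```

```text
t: 0.6
tool_pos: [0.3093, 0.3528, 0.2623]
ee_rot: [0.0, 0.466, 0.885, 0.001]
ft_force: [-0.2, -0.6, 0.5]
width: 0.599
finger_force: 0.0
('t', 0.6, 'shift mm', array([-357.8,   85. ,   12.4]), 'turn', np.float64(0.396), 'F', array([-0.2, -0.6,  0.5]), 'loc', array([-200.5,  365.2,  262.3]), 'w', 0.599)
```

```bash
python3 -m jog '{"linear":[[-45,11,0],[-90,21,0],[-135,32,0],[-180,43,0],[-215,51,0]],"turn":[0.1,0.2,0.3,0.396,0.396],"grip":[0.2,0.2,0.2,0.2,0.2]}' >/dev/null
python3 -c "
from h import *
print(togo(W(.016,.068,.25)))"
```

```text
('t', 1.1, 'shift mm', array([-118.6,   85.3,   10.9]), 'turn', np.float64(0.002), 'F', array([-0.5,  0.4,  0.1]), 'loc', array([-69.5, 186.4, 260.9]), 'w', 0.601)
```

```bash
python3 -m jog '{"linear":[[-40,28,0],[-80,57,0],[-118,85,5],[-118,85,5],[-118,85,5]],"turn":[0,0,0,0,0],"grip":[0.2,0.2,0.2,0.2,0.2]}' >/dev/null
python3 - <<'E'
from h import *
print(togo(W(.016,.068,.207)))
c=camera_info("wrist");a,d=read_camera("wrist");np.savez("w1.npz",a=a,d=d,K=c["camera_matrix"],T=c["cam_to_world"]);cv2.imwrite("pics/w1.png",a)
E
```

```text
('t', 1.6, 'shift mm', array([-2.4,  1.1, 48. ]), 'turn', np.float64(0.004), 'F', array([ 0.4,  0.1, -0.8]), 'loc', array([ 15. ,  70.3, 255. ]), 'w', 0.602)
```

View pics/w1.png

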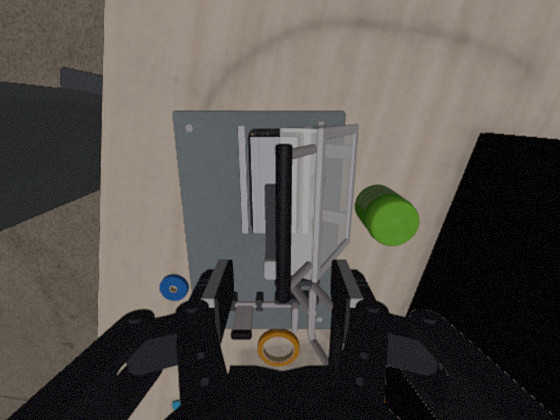

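Wrist view: the bar runs vertically at column ~284 (rows 146–303), centred between the fingers. Now I'll measure it, the lever and the tab by depth.

Run:
```python
from h import *
V=np.load("w1.npz");K,T,d=V["K"],V["T"],V["d"]
def P(u,v):
    z=np.median(d[v-1:v+2,u-1:u+2]);p=T@np.r_[np.linalg.inv(K)@[u,v,1]*z,1];q=p[:3]-O
    return np.round([q@XH*1000,q@YH*1000,q[2]*1000],1)
for n,u,v in[("barL",284,150),("bar",284,220),("barR",283,295),("tabtip",242,335),("scrFL",189,128),("pl",200,200),("lev",320,349)]:print(n,P(u,v))
```

```text
barL [ 15.5 129.1 194.9]
bar [ 15.8  79.5 195.1]
barR [ 15.4  16.8 195.2]
tabtip [ -33.7 -104.8   98.7]
scrFL [-96.  135.1  30.9]
pl [-90.7  46.2  29.3]
lev [  59.2 -107.4  118.2]
```

```bash
python3 -m jog '{"linear":[[-1,0,30],[-1,0,60],[-1,0,80],[-1,0,80],[-1,0,80]],"turn":[0,0,0,0,0],"grip":[0.2,0.2,0.2,-0.4,-1]}' 30
python3 -m jog '{"linear":[[0,0,0],[0,0,0],[0,0,0],[0,0,0],[0,0,0]],"turn":[0,0,0,0,0],"grip":[-1,-1,-1,-1,-1]}' 30
python3 -c "
from h import *
print(togo(W(.016,.068,.207)))"
```

```text
t: 2.15
tool_pos: [0.5802, 0.1089, 0.1772]
ee_rot: [0.0, 0.628, 0.778, 0.0]
ft_force: [0.6, -0.5, 0.8]
width: 0.267
finger_force: 0.0
t: 2.65
tool_pos: [0.581, 0.1086, 0.1781]
ee_rot: [0.001, 0.629, 0.778, 0.001]
ft_force: [-1.8, 3.4, 6.9]
width: 0.125
finger_force: 29.8
('t', 2.65, 'shift mm', array([ -2.9,   0.3, -28.9]), 'turn', np.float64(0.006), 'F', array([-1.8,  3.4,  6.9]), 'loc', array([ 15.8,  70.9, 178.1]), 'w', 0.125)
```

```bash
python3 -m jog '{"linear":[[0,-6.5,2],[0,-14,4.5],[0,-21.5,8],[0,-28.5,11],[0,-35.5,15]],"turn":[0,0,0,0,0],"grip":[-1,-1,-1,-1,-1]}'
python3 -c "
from h import *
print(togo(W(.016,.068,.207)))"
```

```text
t: 3.15
tool_pos: [0.5462, 0.1012, 0.162]
ee_rot: [0.001, 0.629, 0.778, 0.002]
ft_force: [4.3, 6.2, -2.5]
width: 0.123
finger_force: 29.9
('t', 3.15, 'shift mm', array([ -2.9,  35.9, -44.9]), 'turn', np.float64(0.006), 'F', array([ 4.3,  6.2, -2.5]), 'loc', array([-19.8,  70.7, 162. ]), 'w', 0.123)
```

```bash
python3 -m jog '{"linear":[[0,-11,7],[0,-21,14.5],[0,-30.5,23],[0,-39.5,32],[0,-47.5,41.5]],"turn":[0,0,0,0,0],"grip":[-1,-1,-1,-1,-1]}'
python3 -m jog '{"linear":[[0,-7,10.5],[0,-13.5,21.5],[0,-18.5,31.5],[0,-22,40.5],[0,-25,48]],"turn":[0,0,0,0,0],"grip":[-1,-1,-1,-1,-1]}'
python3 -c "
from h import *
print(togo(W(.016,.068,.207)))"
```

```text
t: 3.65
tool_pos: [0.4998, 0.0909, 0.1202]
ee_rot: [0.001, 0.629, 0.778, 0.001]
ft_force: [2.0, 4.7, 3.2]
width: 0.125
finger_force: 30.5
t: 4.15
tool_pos: [0.4754, 0.0854, 0.0717]
ee_rot: [0.001, 0.629, 0.778, 0.001]
ft_force: [3.9, 5.4, 1.5]
width: 0.125
finger_force: 30.5
('t', 4.15, 'shift mm', array([  -2.3,  108.6, -135.1]), 'turn', np.float64(0.006), 'F', array([3.9, 5.4, 1.5]), 'loc', array([-92.4,  69.7,  71.7]), 'w', 0.125)
```

```bash
python3 -m jog '{"linear":[[0,-1,3],[0,-2,5],[0,-2.5,7],[0,-3,9],[0,-3,10]],"turn":[0,0,0,0,0],"grip":[-1,-1,-1,-1,-1]}'
python3 -m jog '{"linear":[[0,0,0.5],[0,0,1],[0,0,1.5],[0,0,2],[0,0,2]],"turn":[0,0,0,0,0],"grip":[-1,-1,-1,-1,-1]}'
```

```text
t: 4.65
tool_pos: [0.4726, 0.0848, 0.0618]
ee_rot: [0.001, 0.629, 0.778, 0.001]
ft_force: [2.1, 4.2, 1.7]
width: 0.127
finger_force: 30.3
t: 5.15
tool_pos: [0.4722, 0.0847, 0.0601]
ee_rot: [0.0, 0.629, 0.778, 0.0]
ft_force: [2.6, 4.9, 4.2]
width: 0.125
finger_force: 30.6
```

```bash
python3 -m jog '{"linear":[[0,0,1],[0,0,2],[0,0,3],[0,0,3],[0,0,3]],"turn":[0,0,0,0,0],"grip":[-1,-1,-1,-1,-1]}'
python3 - <<'E'
from h import *
a,d=read_camera("side");crop(a,225,355,165,305,4,"pics/d3.png")
E
```

```text
t: 5.65
tool_pos: [0.4723, 0.0847, 0.0594]
ee_rot: [0.001, 0.629, 0.778, 0.001]
ft_force: [-6.4, 4.0, 29.9]
width: 0.125
finger_force: 33.1
```

View pics/d3.png

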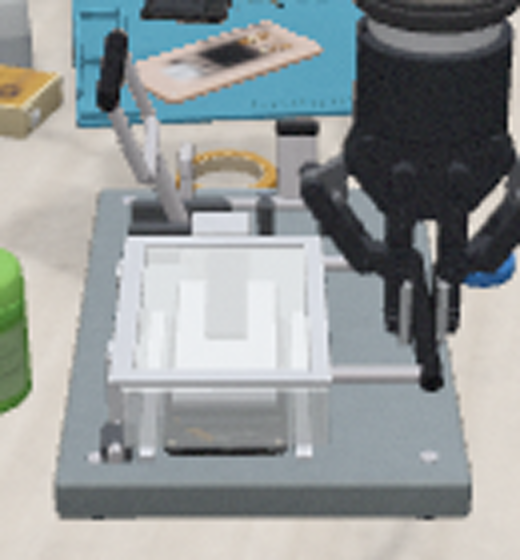

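```bash
python3 -m jog '{"linear":[[0,0,-2],[0,0,-3],[0,0,-3],[0,0,-3],[0,0,-3]],"turn":[0,0,0,0,0],"grip":[-1,-1,-0.2,-0.2,-0.2]}'
python3 -m jog '{"linear":[[0,0,0],[0,0,-15],[0,0,-40],[0,0,-70],[0,0,-75]],"turn":[0,0,0,0,0],"grip":[-0.2,-0.2,-0.2,-0.2,-0.2]}'
python3 -m jog '{"linear":[[-30,13,0],[-65,28,0],[-100,43,0],[-130,56,0],[-144,62,0]],"turn":[0,0,0,0,0],"grip":[-0.2,-0.5,-1,-1,-1]}'
python3 - <<'E'
from h import *
print(togo(W(-.034,-.075,.088)))
c=camera_info("wrist");a,d=read_camera("wrist");np.savez("w2.npz",a=a,d=d,K=c["camera_matrix"],T=c["cam_to_world"]);cv2.imwrite("pics/w2.png",a)
E
```

```text
t: 6.2
tool_pos: [0.4711, 0.0843, 0.0592]
ee_rot: [-0.001, 0.629, 0.778, -0.001]
ft_force: [-0.4, 0.6, 0.1]
width: 0.402
finger_force: 0.0
t: 6.7
tool_pos: [0.4735, 0.0846, 0.1375]
ee_rot: [0.002, 0.629, 0.778, 0.002]
ft_force: [0.1, 0.0, -1.0]
width: 0.398
finger_force: 0.0
t: 7.2
tool_pos: [0.5636, -0.0455, 0.1337]
ee_rot: [-0.0, 0.629, 0.777, -0.0]
ft_force: [-0.7, 0.1, 0.6]
width: 0.003
finger_force: 0.0
('t', 7.2, 'shift mm', array([ 1.4, -1.3, 45.7]), 'turn', np.float64(0.004), 'F', array([-0.7,  0.1,  0.6]), 'loc', array([-32.7, -76.4, 133.7]), 'w', 0.003)
```

View pics/w2.png

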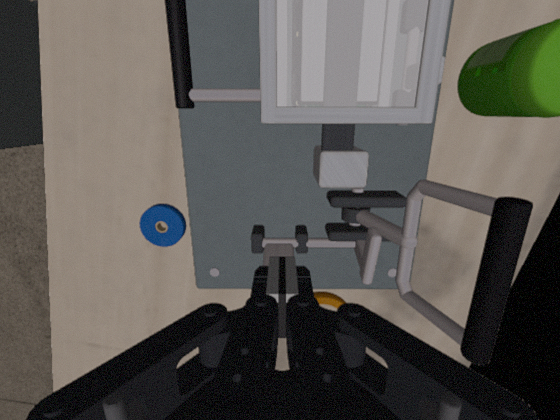

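The hood is closed. The shut fingertips (282,275) are lined up with the tab, on its left side.

```bash
python3 -m jog '{"linear":[[0,-1,20],[0,-1,40],[0,-1,46],[0,-1,46],[0,-1,46]],"turn":[0,0,0,0,0],"grip":[-1,-1,-1,-1,-1]}'
python3 -m jog '{"linear":[[-6,0,0],[-12,0,0],[-17,0,0],[-22,0,0],[-28,0,1]],"turn":[0,0,0,0,0],"grip":[-1,-1,-1,-1,-1]}'
python3 -c "
from h import *
print(togo(W(-.034,-.117,.081)))"
```

```text
t: 7.75
tool_pos: [0.5619, -0.0429, 0.0894]
ee_rot: [0.0, 0.628, 0.778, 0.0]
ft_force: [-0.1, 0.5, 0.3]
width: -0.001
finger_force: 0.0
t: 8.25
tool_pos: [0.5677, -0.071, 0.0878]
ee_rot: [-0.0, 0.629, 0.778, 0.0]
ft_force: [0.1, 1.5, 0.2]
width: 0.002
finger_force: 0.7
('t', 8.25, 'shift mm', array([-14.8,  -0.2,   6.8]), 'turn', np.float64(0.006), 'F', array([0.1, 1.5, 0.2]), 'loc', array([ -33.9, -102.2,   87.8]), 'w', 0.002)
```

Contact as expected (1.5 N). Following the arc.

```bash
python3 -m jog '{"linear":[[-5,0,2],[-10,0,4],[-15,0,7],[-20,0,11],[-24,0,16]],"turn":[0,0,0,0,0],"grip":[-1,-1,-1,-1,-1]}'
python3 -m jog '{"linear":[[-2,0,4],[-4,0,8],[-5.5,0,11],[-6.5,0,13],[-6.5,0,14]],"turn":[0,0,0,0,0],"grip":[-1,-1,-1,-1,-1]}'
python3 -c "
from h import *
print(togo(W(-.034,-.133,.0587)))"
```

```text
t: 8.75
tool_pos: [0.5728, -0.0947, 0.0715]
ee_rot: [0.0, 0.629, 0.778, 0.0]
ft_force: [-1.0, 1.9, 0.2]
width: -0.0
finger_force: 0.7
t: 9.25
tool_pos: [0.5742, -0.0998, 0.0597]
ee_rot: [0.0, 0.629, 0.778, 0.001]
ft_force: [-6.6, 5.6, 22.4]
width: 0.001
finger_force: 11.7
('t', 9.25, 'shift mm', array([-1.2, -0.7,  1. ]), 'turn', np.float64(0.006), 'F', array([-6.6,  5.6, 22.4]), 'loc', array([ -33.3, -131.8,   59.7]), 'w', 0.001)
```

```bash
python3 -m jog '{"linear":[[0,0,-20],[0,0,-60],[0,0,-100],[10,20,-130],[20,40,-145]],"turn":[0,0,0,0,0],"grip":[-1,-1,-1,-0.5,0]}'
python3 - <<'E'
from h import *
print(togo(W(.072,-.0755,.205)))
V=np.load("w2.npz");K,T,d=V["K"],V["T"],V["d"]
def P(T,K,d,u,v):
    z=np.median(d[v-1:v+2,u-1:u+2]);p=T@np.r_[np.linalg.inv(K)@[u,v,1]*z,1];q=p[:3]-O
    return np.round([q@XH*1000,q@YH*1000,q[2]*1000],1)
for p in[(511,210),(497,280),(480,350)]:print(P(T,K,d,*p))
a,d=read_camera("scene");crop(a,170,350,135,300,3.6,"pics/s3.png")
E
```

```text
t: 9.75
tool_pos: [0.6104, -0.073, 0.2065]
ee_rot: [0.002, 0.629, 0.777, 0.001]
ft_force: [0.9, 0.0, -1.1]
width: 0.336
finger_force: 0.0
('t', 9.75, 'shift mm', array([37. , 64.6,  1.7]), 'turn', np.float64(0.005), 'F', array([ 0.9,  0. , -1.1]), 'loc', array([   7.5, -112.9,  206.5]), 'w', 0.336)
[ 65.9 -33.6 152.9]
[ 67.1 -67.7 153.9]
[  67.9 -108.5  153.7]
```

View pics/s3.png

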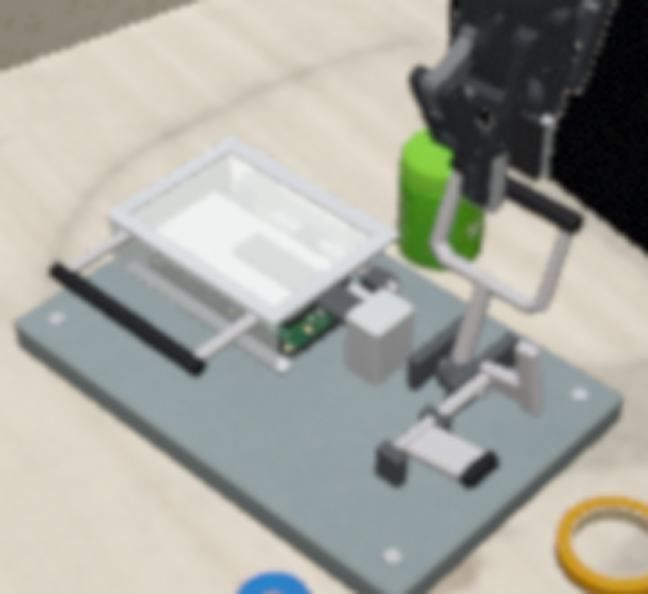

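Hood down on its stop, catch tab lying to the right (480,465), lever free at (545,200). Checking the clearance to the black tower behind the lever.

Run:
```python
from h import *
V=np.load("v.npz")
c=camera_info("scene");K=c["camera_matrix"];T=np.array(c["cam_to_world"]);d=V["d"]
v,u=np.mgrid[:420,:560];p=np.linalg.inv(K)@np.c_[u.ravel(),v.ravel(),np.ones(u.size)].T*d.ravel()
q=(T[:3,:3]@p).T+T[:3,3]-O;x,y,z=q@XH*1000,q@YH*1000,q[:,2]*1000
dark=(V["a"].max(2).ravel()<40)&(d.ravel()>0)&(z>150)&(x>90)
for y0 in range(-180,40,30):
    m=dark&(abs(y-y0)<15)
    if m.any():print(y0,np.percentile(x[m],2).round())
```

```text
-180 193.0
-150 200.0
-120 206.0
-90 212.0
-60 218.0
-30 225.0
0 231.0
30 237.0
```

```bash
python3 -m jog '{"linear":[[20,30,0],[40,61,0],[40,61,0],[40,61,25],[40,61,35]],"turn":[0,0,0,0,0],"grip":[0.2,0.2,0.2,0.2,0.2]}'
python3 -m jog '{"linear":[[0,0,18],[0,0,35],[0,0,36],[0,0,36],[0,0,36]],"turn":[0,0,0,0,0],"grip":[0.2,0.2,0.2,-0.3,-1]}' 60
python3 -m jog '{"linear":[[0,0,0],[0,0,0],[0,0,0],[0,0,0],[0,0,0]],"turn":[0,0,0,0,0],"grip":[-1,-1,-1,-1,-1]}'
python3 -c "
from h import *
print(togo(W(.069,-.073,.134)))"
```

```text
t: 10.3
tool_pos: [0.659, -0.0207, 0.1652]
ee_rot: [-0.002, 0.629, 0.778, -0.001]
ft_force: [-1.2, 0.6, -0.2]
width: 0.598
finger_force: 0.0
t: 10.8
tool_pos: [0.6607, -0.0211, 0.1329]
ee_rot: [0.001, 0.629, 0.778, 0.0]
ft_force: [0.4, 0.8, 0.8]
width: 0.272
finger_force: 0.0
t: 11.3
tool_pos: [0.6623, -0.0207, 0.1338]
ee_rot: [0.003, 0.629, 0.778, 0.002]
ft_force: [3.9, 0.6, 1.1]
width: 0.138
finger_force: 58.4
('t', 11.3, 'shift mm', array([-0.7, -0. , -0.2]), 'turn', np.float64(0.006), 'F', array([3.9, 0.6, 1.1]), 'loc', array([ 69. , -72.3, 133.8]), 'w', 0.138)
```

```bash
python3 -m jog '{"linear":[[0,-9,-2.8],[0,-18,-5],[0,-28,-6.5],[0,-37.5,-7.3],[0,-47,-7.2]],"turn":[0,0,0,0,0],"grip":[-1,-1,-1,-1,-1]}'
python3 -m jog '{"linear":[[0,-9.5,0.9],[0,-19,2.7],[0,-28.5,5],[0,-36,7.5],[0,-42,10]],"turn":[0,0,0,0,0],"grip":[-1,-1,-1,-1,-1]}'
python3 -c "
from h import *
print(togo(W(.069,-.073,.134)))"
```

```text
t: 11.8
tool_pos: [0.6184, -0.0301, 0.1426]
ee_rot: [0.005, 0.629, 0.778, 0.004]
ft_force: [10.0, 4.0, 2.5]
width: 0.138
finger_force: 58.4
t: 12.3
tool_pos: [0.5781, -0.0388, 0.1338]
ee_rot: [0.006, 0.629, 0.777, 0.005]
ft_force: [9.0, 7.3, 14.5]
width: 0.135
finger_force: 61.3
('t', 12.3, 'shift mm', array([-0.6, 86. ,  1.1]), 'turn', np.float64(0.006), 'F', array([ 9. ,  7.3, 14.5]), 'loc', array([-17.1, -72.9, 133.8]), 'w', 0.135)
```

```bash
python3 -m jog '{"linear":[[0,-3,1],[0,-5,1.5],[0,-7,2],[0,-7,2],[0,-7,2]],"turn":[0,0,0,0,0],"grip":[-1,-1,-1,-1,-1]}'
python3 -c "
from h import *
print(togo(W(.069,-.073,.134)))"
```

```text
t: 12.8
tool_pos: [0.5728, -0.0401, 0.1319]
ee_rot: [0.007, 0.629, 0.778, 0.006]
ft_force: [12.7, 6.2, 10.8]
width: 0.139
finger_force: 60.2
('t', 12.8, 'shift mm', array([-0.5, 91.5, -0.5]), 'turn', np.float64(0.006), 'F', array([12.7,  6.2, 10.8]), 'loc', array([-22.5, -73. , 131.9]), 'w', 0.139)
```

```bash
python3 -m jog '{"linear":[[0,-1.5,0.5],[0,-3,1],[0,-4,1.5],[0,-4,1.5],[0,-4,1.5]],"turn":[0,0,0,0,0],"grip":[-1,-1,-1,-1,-1]}'
python3 -c "
from h import *
print(togo(W(.069,-.073,.134)))"
```

```text
t: 13.3
tool_pos: [0.5725, -0.0403, 0.1318]
ee_rot: [0.01, 0.629, 0.778, 0.009]
ft_force: [23.0, 10.9, 11.1]
width: 0.14
finger_force: 60.4
('t', 13.3, 'shift mm', array([-0.4, 91.9,  0.2]), 'turn', np.float64(0.006), 'F', array([23. , 10.9, 11.1]), 'loc', array([-22.9, -73.2, 131.8]), 'w', 0.14)
```

Hard stop: a further 4 mm of command moved it only 0.4 mm while the force rose from 14 to 25 N. One last check.

```bash
python3 -m jog '{"linear":[[0,0,0],[0,0,0],[0,0,0],[0,0,0],[0,0,0]],"turn":[0,0,0,0,0],"grip":[-1,-1,-1,-1,-1]}'
python3 - <<'E'
from h import *
a,d=read_camera("scene");crop(a,170,350,135,300,3.6,"pics/s4.png")
E
```

```text
t: 13.8
tool_pos: [0.5725, -0.0403, 0.1318]
ee_rot: [0.01, 0.629, 0.778, 0.009]
ft_force: [22.7, 11.2, 11.4]
width: 0.139
finger_force: 60.4
```

View pics/s4.png

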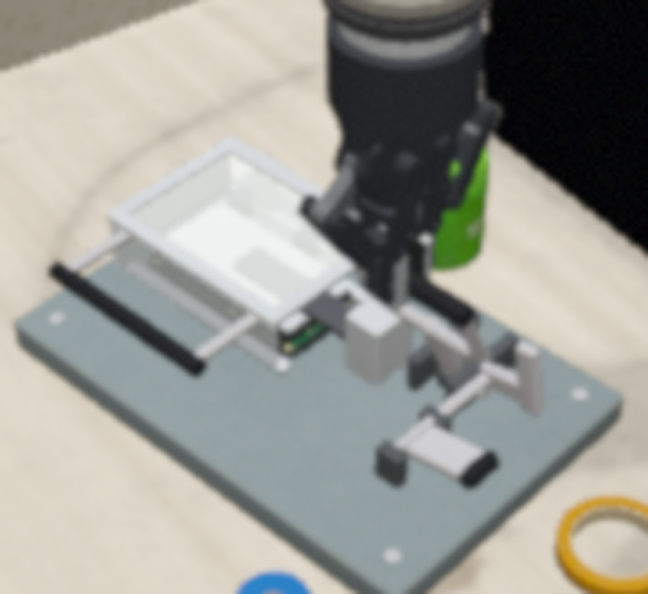

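The hood is still down, the catch is still over to the right, and the lever bar (440,300) is gripped at the end of its pull.

```bash
python3 -c "
from bench import *
print(sign_off())"
```

```text
the job is handed in; nothing more can be done
None
```

The job is handed in at about 14 s: the hood is down on its stop, the catch is fully over to the right, and the lever is held at the end of its pull; the can, tape and wick roll were not touched.

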